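# Clear used slide mailers off the bench shovel into the discard tray

### The job

Carry the loaded hand shovel level and set it down with its front edge just over the middle of the discard tray's near rim and its blade on the metal rest in front of it, pointing straight into the tray, all three mailers still on it, and let go. Then take it again by the cross-bar of its D-handle and raise the handle so that the front part of the blade presses on the rim, holding it tipped there until all three mailers have slid into the tray. Lower the empty shovel back to lie level on rim and rest and let go; do not touch the used mailers and leave the other things where they are.

Things in the scene. Friction and masses are not known exactly. Their poses are not given: they have to be found in the camera images.
- tray: Fixed grey open discard tray, outside 190 (its x) by 200 (its y) by 90 mm high, walls and floor 5 mm thick, with a bare-metal rest in front of it. Origin: on the bench (z = 0) under the outer face of the middle of its near rim (the rim on the side of the rest). Its x axis runs level from the rest towards the tray: tray from x = 0 to 190 mm, rest at negative x. z is up.
- rim (a point): Middle of the top of the tray's near rim, 90 mm above the bench. Same axes as the tray.
- rest_top (a point): Centre of the flat top of the rest, 64 mm before the tray's outer face and as high as the rim (90 mm); the plate is 56 (x) by 90 (y) mm, on two 84 mm legs. A shovel lying on rim and rest is level. Same axes as the tray.
- stem (a point): Centre of the straight black stem (16 mm wide, 18 high, 44 free length) that joins blade and D-handle of the loaded flat hand shovel (0.29 to 0.41 kg, 210 mm long, rigid, starts level on the bench). 123 mm behind the blade's front edge, 30 mm above the blade's underside. Axes of the shovel: x forwards to the front edge, z up out of the blade.
- bar (a point): Centre of the round steel cross-bar of the D-handle at the shovel's rear: 12 mm diameter, along the shovel's y, 54 mm free between the prongs, 204 mm behind the front edge, 30 mm above the blade's underside; 42 mm free between bar and stem end, nothing behind it. Gripped lightly (10 N) across x, it turns between the fingers as the shovel tips. Axes as the stem.
- edge (a point): Middle of the open front edge of the shovel's steel blade, at its underside. Blade: 100 mm long, 122 wide, 3 thick, flat underneath, side walls 15 mm high, back wall 27 mm high. Axes as the stem.
- mailer0_mid (a point): Centre of the used white plastic slide mailer that starts at the right (-y of shovel) of the blade: closed box 78 x 28 x 13 mm, 25 to 50 g, lying loose with its length along the shovel, free to slide (friction coefficient with the blade 0.5 to 0.75). x along its length, z up.
- mailer1_mid (a point): Centre of the used white plastic slide mailer that starts at the middle of the blade: closed box 78 x 28 x 13 mm, 25 to 50 g, lying loose with its length along the shovel, free to slide (friction coefficient with the blade 0.5 to 0.75). x along its length, z up.
- mailer2_mid (a point): Centre of the used white plastic slide mailer that starts at the left (+y of shovel) of the blade: closed box 78 x 28 x 13 mm, 25 to 50 g, lying loose with its length along the shovel, free to slide (friction coefficient with the blade 0.5 to 0.75). x along its length, z up.
- wash_bottle: Bystander: white plastic wash bottle, 72 mm diameter, 150 mm tall to its cap plus a thin spout. Origin: centre of its underside.
- reagent: Bystander: amber reagent jar, 68 mm diameter, 120 mm tall. Origin: centre of its underside.
- slide_box: Bystander: shut blue slide storage box, 85 x 160 x 32 mm. Origin: centre of its underside.
- dishes: Bystander: stack of clear covered dishes, 90 mm diameter, 45 mm tall. Origin: centre of its underside.
- marker: Bystander: white marker pen with black cap, about 125 mm long, 12 mm thick. Origin: centre of its underside.
Things that resemble listed ones, but are neither listed nor needed, are in the scene too. What is shaped like the part that bears mailer2_mid but orange is not meant.

How it is judged:
On the way, in this order (a step that is already met when the one before it is completed fails the run):
1. the shovel lies level on rim and rest, its front edge 1 to 35 mm inside the near wall, within 30 mm of the rim's middle and 0.2 rad of square, released, with all three mailers on the blade (angle between edge's own z axis and vertical below 0.1 rad and x of edge in the frame of tray between 0.006 and 0.04 m and y of edge in the frame of tray between -0.03 and 0.03 m and z of edge in the frame of tray between 0.084 and 0.098 m and angle between the x axis of edge and the x axis of tray, either way round below 0.2 rad and contact force between shovel and tray above 0.5 N and contact force between the fingers and shovel below 0.1 N and linear speed of shovel below 0.03 m/s and x of mailer0_mid in the frame of edge between -0.105 and 0.01 m and z of mailer0_mid in the frame of edge between 0 and 0.03 m and x of mailer1_mid in the frame of edge between -0.105 and 0.01 m and z of mailer1_mid in the frame of edge between 0 and 0.03 m and x of mailer2_mid in the frame of edge between -0.105 and 0.01 m and z of mailer2_mid in the frame of edge between 0 and 0.03 m), for 0.3 s.
2. the shovel, in the fingers by its cross-bar, is tipped more than 0.45 rad with the front part of its blade pressing on the rim, and all three mailers are in the tray (angle between edge's own z axis and vertical above 0.45 rad and contact force between shovel and tray above 0.3 N and contact force between the fingers and shovel above 0.3 N and distance between the grasp point and bar below 0.045 m and x of edge in the frame of tray between 0 and 0.055 m and x of mailer0_mid in the frame of tray between 0.003 and 0.187 m and y of mailer0_mid in the frame of tray between -0.097 and 0.097 m and z of each of mailer0_mid, mailer1_mid, mailer2_mid in the frame of tray below 0.08 m and x of mailer1_mid in the frame of tray between 0.003 and 0.187 m and y of mailer1_mid in the frame of tray between -0.097 and 0.097 m and x of mailer2_mid in the frame of tray between 0.003 and 0.187 m and y of mailer2_mid in the frame of tray between -0.097 and 0.097 m), for 0.2 s.
At the end, for the whole second after the job is handed in: All three mailers lie at rest inside the tray below its rim; the empty shovel lies released and at rest on rim and rest, level within 0.1 rad, its front edge 6 to 40 mm past the outer face of the near wall, within 30 mm of the rim's middle and square to the rim within 0.2 rad (angle between edge's own z axis and vertical below 0.1 rad and x of edge in the frame of tray between 0.006 and 0.04 m and y of edge in the frame of tray between -0.03 and 0.03 m and z of edge in the frame of tray between 0.084 and 0.098 m and angle between the x axis of edge and the x axis of tray, either way round below 0.2 rad and contact force between shovel and tray above 0.5 N and contact force between the fingers and shovel below 0.1 N and linear speed of each of shovel, mailer0, mailer1, mailer2 below 0.03 m/s and x of mailer0_mid in the frame of tray between 0.003 and 0.187 m and y of mailer0_mid in the frame of tray between -0.097 and 0.097 m and z of each of mailer0_mid, mailer1_mid, mailer2_mid in the frame of tray below 0.08 m and x of mailer1_mid in the frame of tray between 0.003 and 0.187 m and y of mailer1_mid in the frame of tray between -0.097 and 0.097 m and x of mailer2_mid in the frame of tray between 0.003 and 0.187 m and y of mailer2_mid in the frame of tray between -0.097 and 0.097 m); the robot touches nothing.
It fails at once if the robot touches a used mailer (contact force between any of the fingers, the arm and mailer0 above 0.5 N or contact force between any of the fingers, the arm and mailer1 above 0.5 N or contact force between any of the fingers, the arm and mailer2 above 0.5 N).
It fails at once if another thing on the bench is moved by more than 30 mm (distance of any of wash_bottle, reagent, slide_box, dishes, marker from where it was at the start of the episode above 0.03 m).
It also fails if it takes over 62 s, if anything falls off the work surface, if the arm or the gripper's body presses on something with over 40 N, if the wrist force passes 120 N, or if a joint passes its speed limit or range.

### The arm

A 7-joint arm with a two-finger parallel gripper is mounted at the origin on the work surface. World frame = base frame: x ahead of the robot, y to its left, z up, the work surface at z = 0. Lengths are in m, angles in rad, forces in N, time in s.
With the tool pointing down it reaches from about 0.4 to 0.85 m from the base axis. Payload 10.4 kg.
Tool frame: the origin (TCP) lies at the very end of the fingers, on their centre line; the grasp point (between the pads) lies 19 mm behind it; z points along the fingers, y is the line along which they close (so a half turn about z gives the same grasp; the last joint's range is limited). The gripper opens to 87 mm and grips with 3 to 60 N. Pads are 19 mm wide; open, the fingers measure 117 mm over their backs; the gripper's body (75 mm by 190 mm) begins 51 mm behind the grasp point.
Start: joints at [-1.316, 0.332, -0.065, 1.46, 0.022, 1.35, -0.088], TCP at [0.171, 0.601, 0.223] pointing down, gripper open.
Joint ranges: [-2.6, 2.6], [-0.5, 2.12], [-1.47, 1.34], [0.16, 2.42], [-1.27, 4.41], [0.06, 2.06], [-2.6, 2.6]. Speed limits (rad/s): [2.22, 2.22, 2.79, 2.79, 3.14, 3.14, 3.14].

### API

Orientations are given as a unit quaternion [x, y, z, w].
In Python, from bench import * gives the robot as it stands.
- The arm moves only by the tool step_arm, never from a script. Its arguments are lists of equal length, an entry for each row: "delta_pos": the shift along the world's x, y, z in units of 25 mm (1.0 is 25 mm), a list of three; "turn": the turn about the world's z in units of 0.12 rad (1.0 is 0.12 rad). In form: {"delta_pos": [[tx, ty, tz], ...], "turn": [turn, ...]}. A call has 1 to 12 rows; each row shifts and turns the commanded pose from where the row before left it; what a row does not reach is not made up. A row lasts 1/10 s, in which the tool goes at most 50 mm and 8.59 degrees, less where a joint would pass 70% of its speed; a pose out of reach is approached as far as the arm can. A call with a number of a shift or a turn outside -1 to 1 is refused whole. A call with a gripper value outside its range is refused whole. "grip" is the closure, from 0 (fully open) to 1 (shut), set as the call begins (left out, the last holds). The fingers move at their own pace and stop on an object; "newtons" is the grip in N (left out, the last holds). Time passes only in rows, so rows that do not move let the fingers close. It gives the time, the measured TCP pose, the force, the opening and the grip force at its end, in the units of the state.
- read_state(): the state, without advancing time (a new reading comes with each control period).
- camera(name): name is "side" or "top"; returns a dict with "image" (420x560x3 uint8, red, green, blue), "z_map" (420x560 float32, m along the optical axis (not along the pixel's ray), 0 where there is no reading), "mtx" (3x3 intrinsics, pixels), "dist" ([k1, k2, p1, p2, k3] as OpenCV has them; the pictures are not rectified), "view" (4x4, takes a point from world to camera coordinates). Camera axes: x right, y up, looking along -z (the intrinsics and any distortion apply to the point x, -y, -z); pixel columns grow to the right and rows downward; lengths in m; the calibration is good to about 2 mm. A picture is of the moment at which its call begins.
- close_job(): hands the job in; it is judged then, once.
The state is a dict: "time": time; "joint_positions": joint angles; "joint_vel": joint speeds; "joint_torque": joint torques, N m; "ee_pos": TCP position; "eef_rot": TCP orientation; "ft_force": force on the tool from outside, world axes, zero at the start; "torque": the same for the moment, N m; "width": finger opening in m; "grip_force": force on a finger pad.
Only numpy, scipy, OpenCV 4.12 (cv2) and the standard library are available. Lean on these libraries where they do the work, as an engineer would, in place of code of your own. Each camera call takes 0.05 s, during which the arm holds its last target. There are 200 camera calls.

## Working session

There is one attempt and no reset: what is moved stays moved. The work goes in short steps, Python scripts to look and compute and a tool call to move; the robot and the scene stay as the last step left them, time stands still between calls to the robot, and variables do not carry over. Pictures are saved under pics/ and viewed, at most 10 in all, crops included, and the job is handed in when it is done.

Besides the shell and the picture viewer there is one more tool, called after "Emit:" by a JSON object that holds its "name" and its "arguments". step_arm: Moves the arm, as the interface text tells. Shifts and turns lie within -1 to 1; 1 stands for 25 mm of shift or 0.12 rad of turn. Its arguments: {"type":"object","properties":{"delta_pos":{"type":"array"},"turn":{"type":"array"},"grip":{"type":"number"},"newtons":{"type":"number"}},"required":["delta_pos","turn"]}

```bash
mkdir -p pics; ls; cat > h.py <<'E'
from bench import *
import numpy as np, cv2
def pts(c):
    h,w=c["z_map"].shape
    u,v=np.meshgrid(np.arange(w),np.arange(h))
    p=cv2.undistortPoints(np.stack([u,v],-1).reshape(-1,1,2).astype(np.float64),c["mtx"],c["dist"]).reshape(h,w,2)
    z=c["z_map"].astype(float)
    P=np.stack([p[...,0]*z,-p[...,1]*z,-z,np.ones_like(z)],-1)
    W=P@np.linalg.inv(c["view"]).T
    W[z==0]=np.nan
    return W[...,:3]
E
python3 - <<'E'
from h import *
s=read_state();print({k:np.round(v,3) for k,v in s.items()})
for n in("side","top"):
    c=camera(n);cv2.imwrite(f"pics/{n}0.png",c["image"][...,::-1]);np.save(f"{n}0.npy",pts(c));np.save(f"{n}0i.npy",c["image"])
    print(n,np.round(np.linalg.inv(c["view"])[:3,3],3))
E
```

```text
pics
{'time': np.float64(0.0), 'joint_positions': array([-1.316,  0.333, -0.065,  1.461,  0.022,  1.35 , -0.089]), 'joint_vel': array([ 0.003, -0.001, -0.   , -0.001, -0.   ,  0.002,  0.   ]), 'joint_torque': array([ 1.0000e-03, -6.2326e+01,  2.5000e-02, -3.8990e+01, -6.1000e-02,
        4.0000e-02,  0.0000e+00]), 'ee_pos': array([0.171, 0.601, 0.222]), 'eef_rot': array([ 0.138,  0.99 , -0.001, -0.   ]), 'ft_force': array([ 0.097, -0.378, -0.401]), 'torque': array([-0.068,  0.029,  0.046]), 'grip_force': np.float64(0.0), 'width': np.float64(0.087)}
side [ 0.027 -0.75   0.594]
top [ 0.443 -0.113  0.811]
```

View pics/side0.png

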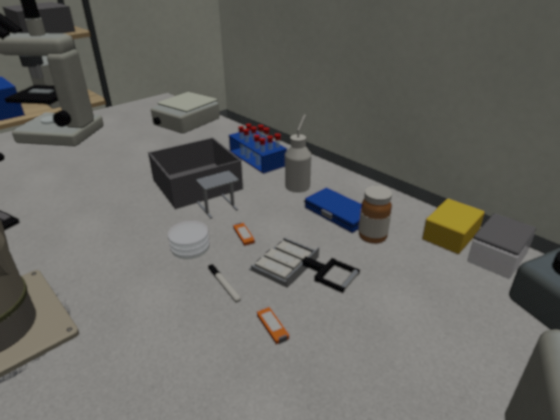

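View pics/top0.png

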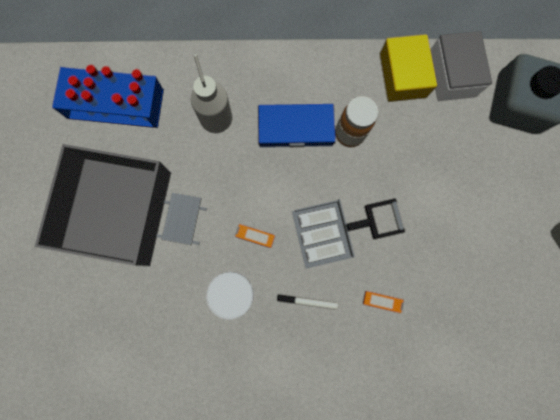

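The top view shows the tray at left (near rim about col 150–168), the rest at (183,218), the shovel blade at (323,234) with three mailers, the stem at (358,225) and the D-handle at (385,218). The reagent jar is at (358,118) and the blue box at (296,124). The side view agrees.

```bash
python3 - <<'E'
from h import *
W=np.load("top0.npy")
for n,(u,v) in dict(bench=(250,350),rest=(183,218),blade=(323,234),stem=(358,225),bar=(398,217),jar=(361,112),bottle=(206,88),box=(296,124),dish=(230,296),pen=(315,303)).items(): print(n,np.round(np.nanmedian(W[v-1:v+2,u-1:u+2].reshape(-1,3),0),3))
def rect(n,m):
    p=W[m][:,:2]; r=cv2.minAreaRect((p*1000).astype(np.float32)); b=cv2.boxPoints(r)
    print(n,len(p),np.round(r[0],1),np.round(r[1],1),round(r[2],1),np.round(b).tolist())
v,u=np.mgrid[:420,:560]
z=W[...,2]
rect("rest",(u>160)&(u<206)&(v>185)&(v<255)&(z>.082)&(z<.1))
rect("rim",(u<175)&(v>140)&(z>.082)&(z<.1))
S=(u>285)&(u<410)&(v>190)&(v<275)
rect("shovel",S&(z>.008)&(z<.06))
rect("blade",S&(z>.006)&(u<350))
rect("handle",S&(z>.018)&(u>365))
I=np.load("top0i.npy").astype(int)
wm=(S&(I.min(-1)>150)&(u<345)).astype(np.uint8)
k,l,st,ce=cv2.connectedComponentsWithStats(wm)
for i in range(1,k):
    if st[i,4]>80: rect("mailer%d"%i,l==i); print(round(np.nanmedian(z[l==i]),4))
st=S&(u>351)&(u<364)&(z>.025)
rect("stem",st); print(np.nanmedian(z[st]))
E
```

```text
bench [ 0.288 -0.068 -0.001]
rest [0.543 0.05  0.089]
blade [ 0.516 -0.219  0.014]
stem [ 0.531 -0.286  0.037]
bar [ 0.546 -0.368  0.034]
jar [ 0.734 -0.284  0.118]
bottle [0.769 0.    0.148]
box [ 0.745 -0.168  0.03 ]
dish [ 0.397 -0.033  0.044]
pen [ 0.378 -0.199  0.011]
rest 1477 [542.2  53.3] [56.9 90.2] 79.1 [[493.0, 34.0], [581.0, 17.0], [592.0, 73.0], [503.0, 90.0]]
rim 1907 [567.2 180.7] [252.6 200.9] 78.8 [[444.0, 76.0], [641.0, 37.0], [690.0, 285.0], [493.0, 324.0]]
shovel 2729 [ 529.2 -274.3] [122.  203.1] 12.2 [[448.0, -188.0], [491.0, -386.0], [610.0, -361.0], [567.0, -162.0]]
blade 1899 [ 518.  -222.7] [122.   97.6] 12.1 [[448.0, -188.0], [469.0, -283.0], [588.0, -258.0], [567.0, -162.0]]
handle 657 [ 542.8 -337.4] [72.1 74.1] 12.1 [[500.0, -309.0], [515.0, -381.0], [586.0, -366.0], [570.0, -294.0]]
mailer2 449 [ 551.8 -209.8] [26.  75.5] 11.2 [[532.0, -175.0], [546.0, -249.0], [572.0, -244.0], [557.0, -170.0]]
0.0145
mailer4 462 [nan nan] [0. 0.] 0.0 [[nan, nan], [nan, nan], [nan, nan], [nan, nan]]
0.0145
mailer5 474 [ 480.9 -222.4] [24.  74.1] 13.5 [[461.0, -189.0], [478.0, -261.0], [501.0, -256.0], [484.0, -184.0]]
0.0144
stem 115 [ 504.9 -282.3] [22.5 74.4] 83.5 [[467.0, -289.0], [541.0, -298.0], [543.0, -275.0], [469.0, -267.0]]
0.036978709285513056
```

Emit:
{"name": "step_arm", "arguments": {"delta_pos": [[1,-0.75,0],[1,-0.75,0],[1,-0.75,0],[1,-0.75,0],[1,-0.75,0],[1,-0.75,0],[1,-0.75,0],[1,-0.75,0],[1,-0.75,0],[1,-0.75,0],[1,-0.75,0],[1,-0.75,0]], "turn": [-0.25,-0.25,-0.25,-0.25,-0.25,-0.25,-0.25,-0.25,-0.25,-0.25,-0.25,-0.25], "grip": 0, "newtons": 60}}

```text
time: 1.3
ee_pos: [0.4722, 0.375, 0.2222]
eef_rot: [0.314, 0.949, -0.0, -0.0]
ft_force: [-0.4, 0.3, 0.2]
width: 0.0872
grip_force: 0.0
```

Emit:
{"name": "step_arm", "arguments": {"delta_pos": [[0.25,-1,0],[0.25,-1,0],[0.25,-1,0],[0.25,-1,0],[0.25,-1,0],[0.25,-1,0],[0.25,-1,0],[0.25,-1,0],[0.25,-1,0],[0.25,-1,0],[0.25,-1,0],[0.25,-1,0]], "turn": [-0.25,-0.25,-0.25,-0.25,-0.25,-0.25,-0.25,-0.25,-0.25,-0.25,-0.25,-0.25]}}

```text
time: 2.5
ee_pos: [0.5469, 0.074, 0.2226]
eef_rot: [0.48, 0.878, 0.0, 0.0]
ft_force: [0.9, -0.2, -0.1]
width: 0.0871
grip_force: 0.0
```

Emit:
{"name": "step_arm", "arguments": {"delta_pos": [[0,-1,0],[0,-1,0],[0,-1,0],[0,-1,0],[0,-1,0],[0,-1,0],[0,-1,0],[0,-1,0],[0,-1,0],[0,-1,0],[0,-1,0],[0,0,0]], "turn": [-0.25,-0.25,-0.25,-0.25,-0.25,-0.25,-0.25,-0.25,-0.25,-0.25,-0.25,-0.25]}}

```text
time: 3.7
ee_pos: [0.5452, -0.204, 0.2227]
eef_rot: [0.631, 0.776, -0.001, 0.001]
ft_force: [-0.8, 0.5, -0.4]
width: 0.0868
grip_force: 0.0
```

Emit:
{"name": "step_arm", "arguments": {"delta_pos": [[-0.12,-0.88,0],[-0.12,-0.88,0],[-0.12,-0.88,0],[-0.12,-0.88,0],[0,0,-0.8],[0,0,-0.8],[0,0,-0.8],[0,0,-0.8],[0,0,-0.8],[0,0,-0.8],[0,0,-0.8],[0,0,0]], "turn": [0,0,0,0,0,0,0,0,0,0,0,0]}}

```text
time: 4.9
ee_pos: [0.5329, -0.2861, 0.08]
eef_rot: [0.628, 0.778, -0.001, -0.002]
ft_force: [0.1, -0.6, 0.8]
width: 0.0867
grip_force: 0.0
```

```bash
python3 - <<'E'
from h import *
c=camera("side");cv2.imwrite("pics/side1.png",cv2.resize(c["image"][170:340,200:430,::-1],None,fx=3,fy=3))
E
```

```text
(no output)
```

View pics/side1.png

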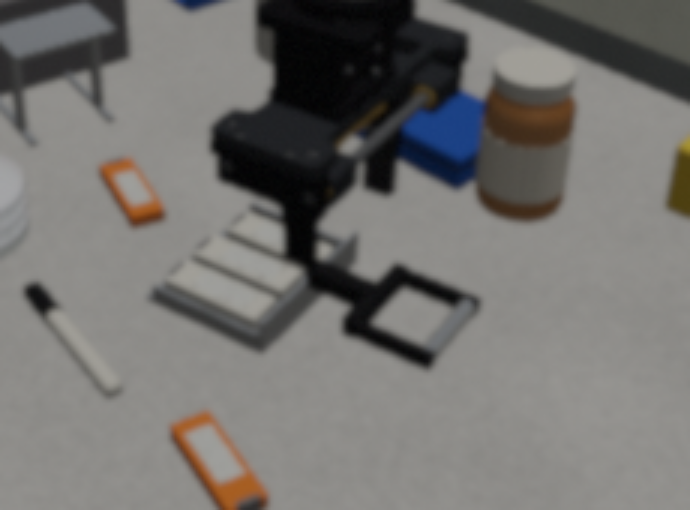

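The crop shows the fingers straddling the stem (crop 300,230) behind the blade, with the jar and box clear. I lower and grip.

Emit:
{"name": "step_arm", "arguments": {"delta_pos": [[0,-0.28,0],[0,0,-0.7],[0,0,-0.7],[0,0,-0.7],[0,0,-0.6],[0,0,0],[0,0,0]], "turn": [0,0,0,0,0,0,0]}}

```text
time: 5.65
ee_pos: [0.5347, -0.2944, 0.0158]
eef_rot: [0.628, 0.778, 0.0, 0.0]
ft_force: [0.3, -0.7, 0.7]
width: 0.0868
grip_force: 0.0
```

Emit:
{"name": "step_arm", "arguments": {"delta_pos": [[0,0,0],[0,0,0],[0,0,0],[0,0,0],[0,0,0],[0,0,0],[0,0,0],[0,0,0],[0,0,0]], "turn": [0,0,0,0,0,0,0,0,0], "grip": 1, "newtons": 60}}

```text
time: 6.55
ee_pos: [0.5344, -0.2939, 0.015]
eef_rot: [0.628, 0.778, 0.0, 0.0]
ft_force: [-0.3, 0.4, 0.1]
width: 0.023
grip_force: 0.0
```

Emit:
{"name": "step_arm", "arguments": {"delta_pos": [[0,0,-0.1],[0,0,0],[0,0,0],[0,0,0],[0,0,0]], "turn": [0,0,0,0,0]}}

```text
time: 7.05
ee_pos: [0.5346, -0.2942, 0.0131]
eef_rot: [0.628, 0.778, 0.0, 0.0]
ft_force: [-2.2, 0.1, 5.6]
width: 0.0154
grip_force: 60.0
```

Emit:
{"name": "step_arm", "arguments": {"delta_pos": [[0,0,0.1],[0,0,0.2],[0,0,0.3],[0,0,0.4],[0,0,0.4],[0,0,0.4],[0,0,0.3],[0,0,0.2],[0,0,0.1],[0,0,0]], "turn": [0,0,0,0,0,0,0,0,0,0]}}

```text
time: 8.05
ee_pos: [0.5345, -0.2939, 0.0728]
eef_rot: [0.628, 0.778, 0.0, 0.0]
ft_force: [0.1, -0.2, -4.7]
width: 0.0153
grip_force: 60.0
```

```bash
python3 - <<'E'
from h import *
c=camera("side");cv2.imwrite("pics/side2.png",cv2.resize(c["image"][170:340,200:430,::-1],None,fx=3,fy=3))
s=read_state();print(s["grip_force"],s["width"],s["torque"],s["ft_force"])
E
```

```text
59.997436590492725 0.015298231772043288 [-0.35859289 -0.07476476 -0.02482183] [ 0.16145115 -0.1889005  -4.95614382]
```

View pics/side2.png

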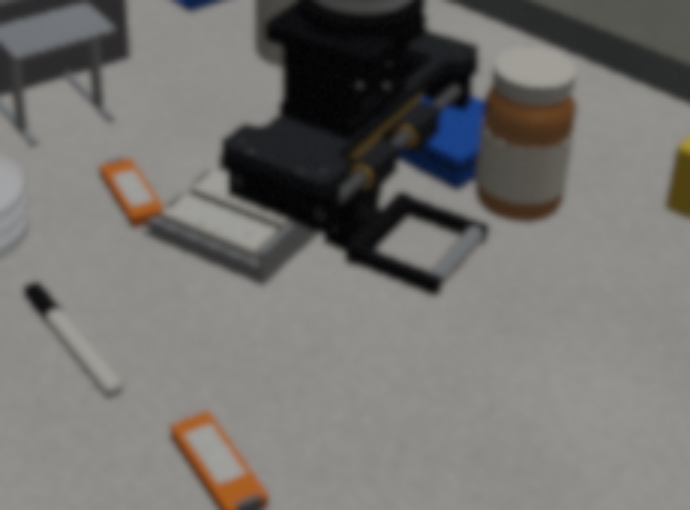

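The picture shows the shovel lifted and level, with the mailers visible on the blade at crop (220,225). I carry it on.

Emit:
{"name": "step_arm", "arguments": {"delta_pos": [[0,0,0.1],[0,0,0.2],[0,0,0.3],[0,0,0.4],[0,0,0.5],[0,0,0.4],[0,0,0.4],[0,0,0.3],[0,0.1,0.2],[0,0.2,0.1],[0,0.3,0],[0,0.4,0]], "turn": [0,0,0,0,0,0,0,0,-0.05,-0.1,-0.15,-0.2]}}

```text
time: 9.3
ee_pos: [0.5341, -0.2685, 0.1448]
eef_rot: [0.652, 0.759, -0.0, -0.0]
ft_force: [0.0, 0.5, -6.5]
width: 0.0154
grip_force: 60.0
```

Emit:
{"name": "step_arm", "arguments": {"delta_pos": [[0,0.5,0],[0,0.6,0],[0,0.7,0],[0,0.8,0],[0,0.8,0],[0,0.8,0],[0,0.8,0],[0,0.8,0],[0,0.8,0],[0,0.8,0],[0,0.8,0],[0,0.7,0]], "turn": [-0.2,-0.25,-0.25,-0.25,-0.25,-0.25,-0.25,-0.25,-0.25,-0.2,-0.15,-0.12]}}

```text
time: 10.5
ee_pos: [0.5338, -0.0448, 0.1447]
eef_rot: [0.764, 0.645, -0.0, -0.0]
ft_force: [1.0, -0.1, -5.2]
width: 0.0152
grip_force: 60.0
```

Emit:
{"name": "step_arm", "arguments": {"delta_pos": [[0,0.6,0],[0,0.5,0],[0,0.4,0],[0,0.3,0],[0,0.2,0],[0,0.1,0],[0,0,0],[0,0,0]], "turn": [-0.1,-0.1,0,0,0,0,0,0]}}

```text
time: 11.3
ee_pos: [0.5344, 0.0055, 0.1451]
eef_rot: [0.772, 0.636, -0.0, 0.0]
ft_force: [-0.1, 0.3, -5.1]
width: 0.0157
grip_force: 60.0
```

```bash
python3 - <<'E'
from h import *
for n in("side","top"):
    c=camera(n);np.save(f"{n}3.npy",pts(c));np.save(f"{n}3i.npy",c["image"])
    cv2.imwrite(f"pics/{n}3.png",c["image"][...,::-1])
a=cv2.imread("pics/side3.png")[110:290,100:340];b=cv2.imread("pics/top3.png")[120:300,20:260]
cv2.imwrite("pics/b3.png",cv2.resize(np.vstack([a,b]),None,fx=1.6,fy=1.6))
E
```

```text
(no output)
```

View pics/b3.png

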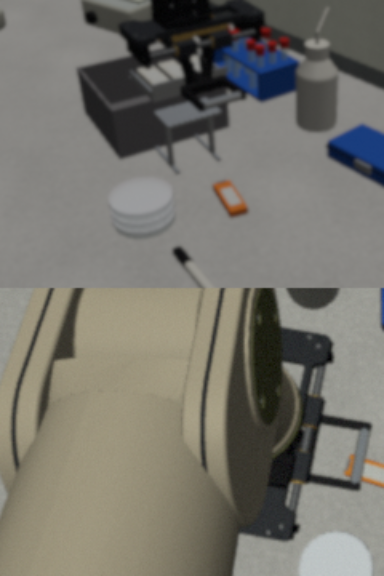

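The top view has the arm over the blade; only the D-handle shows, its bar near pixel (245,224). The side view shows the blade over the rest and rim, still loaded. I measure the bar.

```bash
python3 - <<'E'
from h import *
W=np.load("top3.npy");v,u=np.mgrid[:420,:560];z=W[...,2]
ex=np.array([.191,.982]);ey=np.array([-.982,.191]);o=np.array([.555,.117])
def T(P): return np.stack([(P[:,:2]-o)@ex,(P[:,:2]-o)@ey,P[:,2]],1)*1000
m=(z>.12)&(z<.2)&(u>205)&(u<270)&(v>190)&(v<260)
t=T(W[m]);t=t[t[:,0]<-155]
print(len(t),np.percentile(t,[1,50,99],axis=0).round(1))
f=t[t[:,0]<np.percentile(t[:,0],3)+9];print("bar",np.median(f,0).round(1))
for s in(1,-1):
    q=t[(t[:,1]*s>20)] ; print(np.polyfit(q[:,0],q[:,1],1).round(3) if len(q)>5 else None, len(q))
# side view: mailers/blade/rest
W=np.load("side3.npy");I=np.load("side3i.npy").astype(int);z=W[...,2]
m=(z>.125)&(z<.19)&(W[...,1]>.03)&(W[...,1]<.2)&(W[...,0]>.45)&(W[...,0]<.62)&(I.min(-1)>85)
v,u=np.mgrid[:420,:560];m&=(u>175)&(u<250)&(v>140)&(v<200)
t=T(W[m]);print("mail",len(t),np.percentile(t,[2,50,98],axis=0).round(1))
m=(z>.08)&(z<.1)&(v>165)&(v<200)&(u>190)&(u<245)
t=T(W[m]);print("rest",len(t),np.percentile(t,[2,50,98],axis=0).round(1))
E
```

```text
523 [[-196.   -36.2  159.3]
 [-186.6   -0.5  166.3]
 [-156.    35.1  169.6]]
bar [-1.917e+02  1.000e-01  1.662e+02]
[ 0.111 49.463] 173
[ -0.103 -48.585] 177
mail 307 [[-85.2 -44.9 136.3]
 [-26.7  13.3 144.6]
 [  4.9  48.  156. ]]
rest 424 [[-95.3 -43.1  81. ]
 [-72.5  10.8  87. ]
 [ -0.7  43.8  89.3]]
```

Emit:
{"name": "step_arm", "arguments": {"delta_pos": [[0.02,0.1,0],[0.03,0.15,-0.1],[0.02,0.1,-0.2],[0,0,-0.3],[0,0,-0.3],[0,0,-0.2],[0,0,-0.15],[0,0,-0.1],[0,0,-0.1],[0,0,-0.1],[0,0,0],[0,0,0]], "turn": [0,0,0,0,0,0,0,0,0,0,0,0]}}

```text
time: 12.6
ee_pos: [0.5362, 0.0148, 0.1064]
eef_rot: [0.771, 0.636, 0.0, 0.0]
ft_force: [0.7, -0.9, -4.2]
width: 0.0158
grip_force: 60.0
```

Emit:
{"name": "step_arm", "arguments": {"delta_pos": [[0,0,-0.08],[0,0,0],[0,0,-0.06],[0,0,0],[0,0,0]], "turn": [0,0,0,0,0]}}

```text
time: 13.1
ee_pos: [0.5363, 0.0147, 0.1032]
eef_rot: [0.771, 0.636, 0.0, 0.0]
ft_force: [-2.0, -0.6, 1.4]
width: 0.015
grip_force: 60.0
```

Emit:
{"name": "step_arm", "arguments": {"delta_pos": [[0,0,0],[0,0,0],[0,0,0],[0,0,0],[0,0,0],[0,0,0],[0,0,0],[0,0,0],[0,0,0],[0,0,0]], "turn": [0,0,0,0,0,0,0,0,0,0], "grip": 0}}

```text
time: 14.1
ee_pos: [0.5361, 0.0148, 0.1028]
eef_rot: [0.771, 0.636, 0.0, 0.0]
ft_force: [0.2, 0.3, -0.2]
width: 0.084
grip_force: 0.0
```

Emit:
{"name": "step_arm", "arguments": {"delta_pos": [[0,0,0.2],[0,0,0.5],[0,0,0.8],[0,0,0.8],[0,0,0.8],[0,0,0.8],[0,-0.5,0],[-0.1,-1,0],[-0.1,-1,0],[-0.1,-0.5,0],[0,0,0]], "turn": [0,0,0,0,0,0,0,0,0,0,0]}}

```text
time: 15.2
ee_pos: [0.5281, -0.0623, 0.2005]
eef_rot: [0.773, 0.635, -0.0, 0.0]
ft_force: [-0.4, 0.9, 0.6]
width: 0.0869
grip_force: 0.0
```

```bash
cat > m.py <<'E'
from h import *
import sys
k=sys.argv[1]
for n in("side","top"):
    c=camera(n);np.save(f"{n}{k}.npy",pts(c));np.save(f"{n}{k}i.npy",c["image"]);cv2.imwrite(f"pics/{n}{k}.png",c["image"][...,::-1])
a=cv2.imread(f"pics/side{k}.png")[110:290,100:340];b=cv2.imread(f"pics/top{k}.png")[120:300,20:260]
cv2.imwrite(f"pics/b{k}.png",cv2.resize(np.vstack([a,b]),None,fx=1.6,fy=1.6))
ex=np.array([.191,.982]);ey=np.array([-.982,.191]);o=np.array([.555,.117])
for n in("side","top"):
    W=np.load(f"{n}{k}.npy");W=W.reshape(-1,3);d=W[:,:2]-o
    t=np.stack([d@ex,d@ey,W[:,2]],1)*1000
    h=t[(t[:,2]>112)&(t[:,2]<140)&(t[:,0]>-215)&(t[:,0]<-130)&(abs(t[:,1])<45)]
    print(n,len(h),np.percentile(h,[1,50,99],axis=0).round(1).tolist() if len(h) else "")
    if len(h):
        b=h[h[:,0]<np.percentile(h[:,0],1)+10];print(" bar",np.median(b,0).round(1),"slope",np.polyfit(b[:,1],b[:,0],1).round(3))
E
python3 m.py 4
```

```text
side 413 [[-189.1, -36.0, 112.4], [-163.7, -0.0, 121.2], [-130.3, 34.1, 126.1]]
 bar [-185.8    0.6  120.6] slope [ 6.00000e-03 -1.85261e+02]
top 0
```

View pics/b4.png

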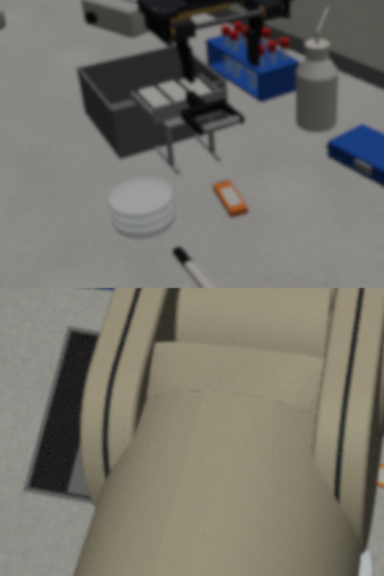

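The shovel lies released on the rest and rim with its mailers (side crop 165,95). The bar is at tray x about -183 mm, so the edge is about 21 mm in. I turn the gripper across the bar and narrow it to 40 mm.

Emit:
{"name": "step_arm", "arguments": {"delta_pos": [[-0.1,0,0],[-0.1,0,0],[-0.1,0,0],[0,0,0],[0,0,0],[0,0,0],[0,0,0],[0,0,0],[0,0,0],[0,0,0],[0,0,0],[0,0,0]], "turn": [0.5,0.9,0.9,0.9,0.9,0.9,0.9,0.9,0.9,0.9,0.9,0.9], "grip": 0.54, "newtons": 10}}

```text
time: 16.5
ee_pos: [0.5213, -0.0584, 0.2002]
eef_rot: [0.251, 0.968, 0.0, -0.0]
ft_force: [0.2, -1.0, 0.5]
width: 0.0401
grip_force: 0.0
```

Emit:
{"name": "step_arm", "arguments": {"delta_pos": [[0,0,0],[0,0,0],[0,0,0],[0,0,0],[0,0,0]], "turn": [0.9,0.9,0.6,0.3,0]}}

```text
time: 17.0
ee_pos: [0.5213, -0.0586, 0.2002]
eef_rot: [0.094, 0.996, 0.0, -0.0]
ft_force: [0.2, -0.1, 0.7]
width: 0.04
grip_force: 0.0
```

```bash
python3 m.py 5; python3 -c "
from h import *
s=read_state();print(np.round(s['joint_positions'],2),s['ee_pos'],s['eef_rot'])"
```

```text
side 409 [[-188.7, -36.2, 112.7], [-164.0, -0.4, 121.1], [-130.4, 34.0, 126.1]]
 bar [-185.7   -0.4  120.4] slope [ 4.00000e-03 -1.85011e+02]
top 0 
[-0.47  0.12  0.54  1.78 -0.07  1.25  1.47] [ 0.52126036 -0.0591533   0.20022078] [ 9.48391800e-02  9.95492596e-01  9.28053712e-05 -1.14571522e-04]
```

View pics/b5.png

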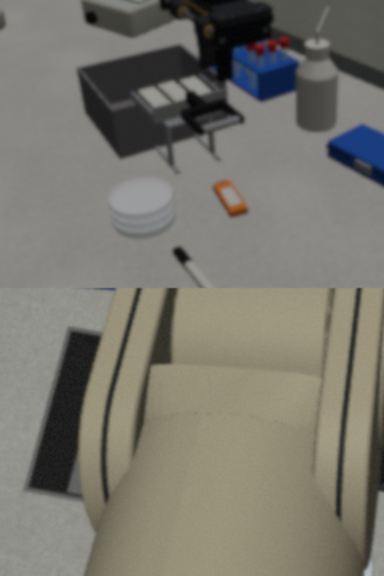

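The gripper is square across the bar, and the shovel and mailers have not moved. I lower over the bar and grip lightly.

Emit:
{"name": "step_arm", "arguments": {"delta_pos": [[-0.03,-0.16,0],[0,0,-0.5],[0,0,-0.6],[0,0,-0.6],[0,0,-0.6],[0,0,-0.6],[0,0,-0.5],[0,0,-0.4],[0,0,-0.2],[0,0,0],[0,0,0]], "turn": [0,0,0,0,0,0,0,0,0,0,0]}}

```text
time: 18.2
ee_pos: [0.5207, -0.0643, 0.1007]
eef_rot: [0.095, 0.995, 0.0, 0.0]
ft_force: [-0.2, 0.0, -0.7]
width: 0.0401
grip_force: 0.0
```

Emit:
{"name": "step_arm", "arguments": {"delta_pos": [[0,0,0],[0,0,0],[0,0,0],[0,0,0],[0,0,0],[0,0,0],[0,0,0]], "turn": [0,0,0,0,0,0,0], "grip": 1, "newtons": 10}}

```text
time: 18.9
ee_pos: [0.5205, -0.0638, 0.1004]
eef_rot: [0.095, 0.996, 0.0, 0.0]
ft_force: [0.0, 4.2, 0.1]
width: 0.0115
grip_force: 10.0
```

Emit:
{"name": "step_arm", "arguments": {"delta_pos": [[0.015,0.077,0.374],[0.015,0.077,0.374],[0.022,0.114,0.364],[0.022,0.114,0.364],[0.029,0.15,0.35],[0.029,0.15,0.35],[0.036,0.182,0.332],[0.036,0.182,0.332],[0,0,0]], "turn": [0,0,0,0,0,0,0,0,0]}}

```text
time: 19.8
ee_pos: [0.5262, -0.037, 0.1725]
eef_rot: [0.094, 0.996, 0.0, 0.001]
ft_force: [0.0, -0.8, -1.7]
width: 0.0115
grip_force: 10.0
```

```bash
cat > t.py <<'E'
from h import *
import sys
k=sys.argv[1]
c=camera("side");W=pts(c);np.save(f"side{k}.npy",W);np.save(f"side{k}i.npy",c["image"]);cv2.imwrite(f"pics/s{k}.png",cv2.resize(c["image"][90:260,120:300,::-1],None,fx=3,fy=3))
ex=np.array([.191,.982]);ey=np.array([-.982,.191]);o=np.array([.555,.117])
s=read_state();d=s["ee_pos"][:2]-o;g=np.array([d@ex,d@ey,s["ee_pos"][2]+.019])*1000
print("grasp in tray",g.round(1),s["width"],s["grip_force"],s["ft_force"].round(1),s["time"])
W=W.reshape(-1,3);d=W[:,:2]-o;t=np.stack([d@ex,d@ey,W[:,2]],1)*1000;I=c["image"].reshape(-1,3).astype(int)
m=(abs(t[:,1])<62)&(t[:,0]>-90)&(t[:,0]<60)&(t[:,2]>88)
for a in range(-90,60,15):
    q=t[m&(t[:,0]>=a)&(t[:,0]<a+15)];
    if len(q)>5: print(a,len(q),np.percentile(q[:,2],[5,50,95]).round())
w=t[(I.min(1)>95)&(abs(t[:,1])<97)&(t[:,0]>0)&(t[:,0]<187)&(t[:,2]<86)&(t[:,2]>2)];print("white in tray",len(w))
E
python3 t.py 6
```

```text
grasp in tray [-157.2   -0.9  190.8] 0.011302495627374311 9.999981969594955 [ 0.3  0.6 -2.7] 19.85
-90 202 [ 89. 259. 283.]
-75 394 [ 89. 130. 283.]
-60 37 [ 88.  89. 125.]
-45 21 [ 88. 109. 119.]
-30 14 [100. 110. 115.]
-15 17 [ 94. 103. 108.]
0 11 [ 90. 100. 105.]
white in tray 0
```

View pics/s6.png

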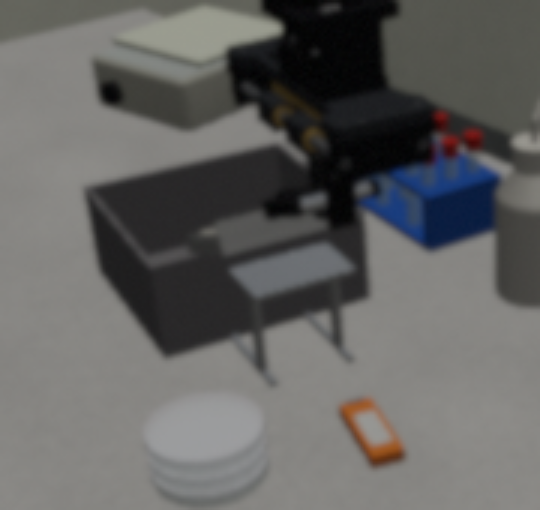

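The shovel is tipped about 0.4 rad on the rim, its underside showing above the rest (crop 280,232), and the bar is in the fingers. I tip on to about 0.8 rad.

Emit:
{"name": "step_arm", "arguments": {"delta_pos": [[0.042,0.214,0.314],[0.042,0.214,0.314],[0.047,0.243,0.29],[0.047,0.243,0.29],[0.053,0.271,0.264],[0.053,0.271,0.264],[0.058,0.295,0.234],[0.058,0.295,0.234],[0,0,0],[0,0,0],[0,0,0],[0,0,0]], "turn": [0,0,0,0,0,0,0,0,0,0,0,0]}}

```text
time: 21.05
ee_pos: [0.5353, 0.0129, 0.226]
eef_rot: [0.095, 0.995, 0.0, -0.0]
ft_force: [-0.3, 2.4, -3.1]
width: 0.0117
grip_force: 10.0
```

```bash
python3 t.py 7
```

```text
grasp in tray [-106.    -0.5  245.1] 0.011528412796396841 10.000473260879517 [ 0.7  1.3 -4.6] 21.1
-90 197 [ 88. 207. 336.]
-75 160 [ 88. 201. 334.]
-60 407 [ 89. 148. 307.]
-45 497 [122. 157. 336.]
-30 268 [107. 297. 337.]
-15 144 [ 89.  99. 288.]
0 30 [ 88.  90. 101.]
white in tray 0
```

View pics/s7.png

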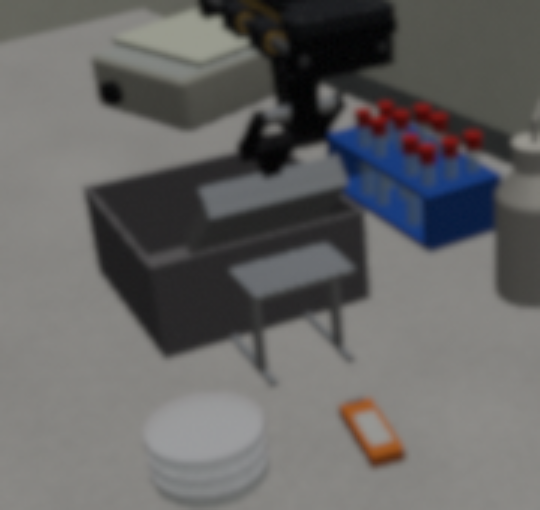

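The blade is tipped about 0.8 rad and rests on the rim (crop 270,190), but the shovel hides the mailers. I tip a bit more and check from above.

Emit:
{"name": "step_arm", "arguments": {"delta_pos": [[0.041,0.211,0.136],[0.041,0.211,0.136],[0.041,0.211,0.136],[0,0,0],[0,0,0],[0,0,0],[0,0,0],[0,0,0],[0,0,0],[0,0,0],[0,0,0]], "turn": [0,0,0,0,0,0,0,0,0,0,0]}}

```text
time: 22.2
ee_pos: [0.5385, 0.0289, 0.2366]
eef_rot: [0.095, 0.995, 0.0, -0.0]
ft_force: [0.9, 1.0, -2.6]
width: 0.0116
grip_force: 10.0
```

```bash
python3 t.py 8; python3 - <<'E'
from h import *
ex=np.array([.191,.982]);ey=np.array([-.982,.191]);o=np.array([.555,.117])
c=camera("top");cv2.imwrite("pics/top8.png",c["image"][...,::-1])
W=pts(c).reshape(-1,3);d=W[:,:2]-o;t=np.stack([d@ex,d@ey,W[:,2]],1)*1000
q=t[(t[:,0]>8)&(t[:,0]<182)&(abs(t[:,1])<92)&(t[:,2]<84)]
print(len(q),np.percentile(q,[2,50,98],axis=0).round()); h=q[q[:,2]>12];print(len(h),np.percentile(h,[2,50,98],axis=0).round() if len(h) else "")
E
```

```text
grasp in tray [-89.6  -0.7 255.6] 0.01149973667960388 10.00052958726883 [ 0.5  1.1 -3.2] 22.25
-90 375 [ 89. 320. 472.]
-75 279 [ 88. 210. 342.]
-60 245 [ 88. 154. 339.]
-45 586 [130. 155. 180.]
-30 333 [112. 127. 347.]
-15 332 [ 93. 109. 347.]
0 58 [ 88.  91. 347.]
white in tray 0
295 [[13. 26.  1.]
 [43. 70.  4.]
 [64. 91. 83.]]
85 [[12. 24. 45.]
 [19. 38. 76.]
 [36. 57. 84.]]
```

```bash
python3 - <<'E'
from h import *
ex=np.array([.191,.982]);ey=np.array([-.982,.191]);o=np.array([.555,.117])
for n in("top","side"):
    c=camera(n);W=pts(c);d=W[...,:2]-o;t=np.stack([d@ex,d@ey,W[...,2]],-1)*1000;I=c["image"]
    m=(t[...,0]>-15)&(t[...,0]<182)&(abs(t[...,1])<92)&(t[...,2]<130)&(t[...,2]>10)&(I.min(-1)>70)
    vs,us=np.where(m)
    print(n,m.sum())
    for i in range(0,len(vs),max(1,len(vs)//40)): v,u=vs[i],us[i];print((u,v),t[v,u].round().astype(int).tolist(),I[v,u].tolist())
E
```

```text
top 231
(np.int64(134), np.int64(224)) [34, 24, 46] [146, 145, 132]
(np.int64(133), np.int64(225)) [35, 26, 46] [131, 130, 117]
(np.int64(138), np.int64(225)) [12, 27, 84] [105, 105, 101]
(np.int64(133), np.int64(226)) [36, 28, 44] [145, 143, 128]
(np.int64(138), np.int64(226)) [13, 28, 82] [108, 109, 106]
(np.int64(133), np.int64(227)) [35, 30, 45] [158, 155, 139]
(np.int64(138), np.int64(227)) [11, 30, 85] [105, 106, 102]
(np.int64(133), np.int64(228)) [34, 32, 47] [165, 161, 146]
(np.int64(138), np.int64(228)) [10, 32, 86] [105, 106, 101]
(np.int64(132), np.int64(229)) [36, 34, 44] [126, 122, 112]
(np.int64(137), np.int64(229)) [12, 34, 84] [109, 110, 106]
(np.int64(132), np.int64(230)) [35, 36, 47] [144, 141, 128]
(np.int64(137), np.int64(230)) [12, 36, 83] [106, 108, 103]
(np.int64(132), np.int64(231)) [35, 38, 46] [158, 155, 140]
(np.int64(137), np.int64(231)) [12, 38, 84] [109, 111, 106]
(np.int64(133), np.int64(232)) [31, 40, 49] [169, 167, 151]
(np.int64(138), np.int64(232)) [7, 40, 91] [109, 110, 108]
(np.int64(132), np.int64(233)) [32, 42, 50] [169, 165, 149]
(np.int64(137
[... 3422 characters left out ...]
 3, 68] [78, 79, 82]
(np.int64(207), np.int64(176)) [0, 0, 67] [81, 83, 86]
(np.int64(208), np.int64(176)) [-2, -2, 68] [85, 87, 90]
(np.int64(235), np.int64(176)) [-2, -79, 46] [79, 81, 83]
(np.int64(174), np.int64(177)) [6, 85, 87] [75, 74, 75]
(np.int64(175), np.int64(177)) [3, 84, 87] [72, 71, 72]
(np.int64(202), np.int64(177)) [-1, 14, 69] [71, 72, 75]
(np.int64(203), np.int64(177)) [-1, 11, 68] [79, 80, 83]
(np.int64(204), np.int64(177)) [-3, 10, 69] [85, 87, 90]
(np.int64(236), np.int64(177)) [-2, -82, 42] [80, 81, 84]
(np.int64(199), np.int64(178)) [0, 22, 68] [76, 77, 80]
(np.int64(200), np.int64(178)) [-1, 20, 68] [82, 83, 86]
(np.int64(197), np.int64(179)) [0, 28, 67] [78, 80, 82]
```

From above, the left mailer is off the blade (white at tray x 34 mm, z 46 mm) and the blade surface behind the edge is bare. At 0.9 rad the slope is well past the largest friction given. I lower along the same arc.

Emit:
{"name": "step_arm", "arguments": {"delta_pos": [[-0.041,-0.211,-0.136],[-0.041,-0.211,-0.136],[-0.041,-0.211,-0.136],[-0.058,-0.295,-0.234],[-0.058,-0.295,-0.234],[-0.053,-0.271,-0.264],[-0.053,-0.271,-0.264],[-0.047,-0.243,-0.29],[-0.047,-0.243,-0.29],[-0.042,-0.214,-0.314],[-0.042,-0.214,-0.314],[0,0,0]], "turn": [0,0,0,0,0,0,0,0,0,0,0,0]}}

```text
time: 23.6
ee_pos: [0.5248, -0.0389, 0.1702]
eef_rot: [0.095, 0.995, -0.0, -0.001]
ft_force: [0.1, 1.5, -1.4]
width: 0.0113
grip_force: 10.0
```

Emit:
{"name": "step_arm", "arguments": {"delta_pos": [[-0.036,-0.182,-0.332],[-0.036,-0.182,-0.332],[-0.029,-0.15,-0.35],[-0.029,-0.15,-0.35],[-0.022,-0.114,-0.364],[-0.022,-0.114,-0.364],[0,0,0],[0,0,0]], "turn": [0,0,0,0,0,0,0,0]}}

```text
time: 24.4
ee_pos: [0.521, -0.0608, 0.1189]
eef_rot: [0.095, 0.995, -0.0, -0.0]
ft_force: [-0.5, -0.8, -0.8]
width: 0.0112
grip_force: 10.0
```

```bash
python3 t.py 9; python3 - <<'E'
from h import *
ex=np.array([.191,.982]);ey=np.array([-.982,.191]);o=np.array([.555,.117])
W=np.load("side9.npy");I=np.load("side9i.npy");d=W[...,:2]-o;t=np.stack([d@ex,d@ey,W[...,2]],-1)*1000
m=(t[...,0]>-110)&(t[...,0]<182)&(abs(t[...,1])<92)&(t[...,2]>8)&(t[...,2]<130)&(I.min(-1)>115)
q=t[m];print(m.sum(),np.percentile(q,[2,50,98],axis=0).round() if m.sum() else "")
E
```

```text
grasp in tray [-181.    -0.7  138.2] 0.011425260775235644 9.99964490532875 [-0.8  0.7 -1. ] 24.45
-90 247 [ 92. 108. 130.]
-75 23 [ 91. 103. 117.]
-60 13 [ 90.  99. 107.]
-45 13 [ 90.  99. 104.]
-30 68 [ 90.  92. 101.]
-15 90 [ 89.  91. 101.]
0 103 [89. 90. 95.]
15 23 [89. 89. 90.]
white in tray 0
0
```

The blade is bare, about 91 mm high with nothing white on it. I lower the last 18 mm and let go.

Emit:
{"name": "step_arm", "arguments": {"delta_pos": [[-0.01,-0.05,-0.25],[-0.01,-0.05,-0.25],[-0.01,-0.05,-0.2],[0,0,-0.04],[0,0,0],[0,0,0],[0,0,0]], "turn": [0,0,0,0,0,0,0]}}

```text
time: 25.15
ee_pos: [0.5204, -0.0644, 0.1007]
eef_rot: [0.095, 0.995, -0.0, 0.0]
ft_force: [-0.4, -3.1, 2.0]
width: 0.0118
grip_force: 10.0
```

Emit:
{"name": "step_arm", "arguments": {"delta_pos": [[0,0,0],[0,0,0],[0,0,0],[0,0,0],[0,0,0],[0,0,0]], "turn": [0,0,0,0,0,0], "grip": 0.54}}

```text
time: 25.75
ee_pos: [0.5204, -0.064, 0.1005]
eef_rot: [0.095, 0.995, 0.0, -0.0]
ft_force: [-0.2, 0.8, -0.5]
width: 0.039
grip_force: 0.0
```

Emit:
{"name": "step_arm", "arguments": {"delta_pos": [[0,0,0.3],[0,0,0.6],[0,0,0.9],[0,0,0.9],[0,0,0.9],[0,0,0.9],[0,0,0.9],[0,-1,0],[0,-1,0],[0,-1,0],[0,-1,0],[0,-1,0]], "turn": [0,0,0,0,0,0,0,0,0,0,0,0]}}

```text
time: 26.95
ee_pos: [0.5203, -0.1901, 0.2362]
eef_rot: [0.095, 0.995, 0.0, 0.0]
ft_force: [-1.0, 0.5, 0.1]
width: 0.0401
grip_force: 0.0
```

Emit:
{"name": "step_arm", "arguments": {"delta_pos": [[0,-1,0],[0,-1,0],[0,-1,0],[0,-1,0],[0,-1,0],[0,-1,0],[0,-1,0],[0,-1,0],[0,0,0],[0,0,0]], "turn": [0,0,0,0,0,0,0,0,0,0]}}

```text
time: 27.95
ee_pos: [0.5202, -0.3893, 0.2357]
eef_rot: [0.095, 0.995, 0.0, -0.0]
ft_force: [0.6, 1.0, -0.6]
width: 0.0399
grip_force: 0.0
```

```bash
python3 m.py 10
```

```text
side 446 [[-192.0, -37.0, 112.7], [-161.5, -0.2, 121.4], [-130.8, 34.3, 126.4]]
 bar [-188.8    0.2  120.5] slope [ 4.00000e-03 -1.88311e+02]
top 711 [[-189.6, -36.3, 115.1], [-165.1, -0.2, 124.3], [-130.2, 34.9, 128.1]]
 bar [-1.850e+02  1.000e-01  1.238e+02] slope [-2.00000e-03 -1.84946e+02]
```

View pics/b10.png

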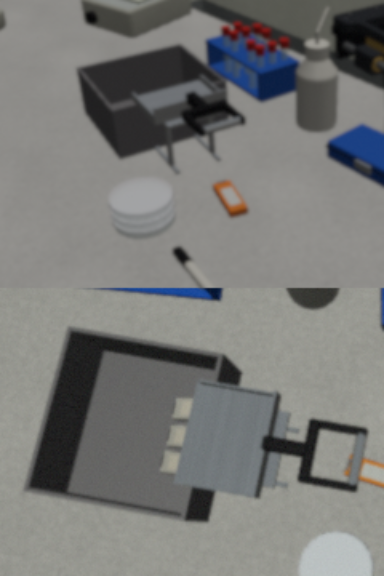

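Final view: the shovel is empty and lies on rim and rest, and all three mailers are inside the tray at (178,408), (176,435) and (171,460). One numeric check of the edge and the level.

```bash
python3 - <<'E'
from h import *
ex=np.array([.191,.982]);ey=np.array([-.982,.191]);o=np.array([.555,.117])
W=np.load("top10.npy");I=np.load("top10i.npy");d=W[...,:2]-o;t=np.stack([d@ex,d@ey,W[...,2]],-1)*1000
m=(abs(t[...,1])<50)&(t[...,2]>86)&(t[...,2]<99)&(t[...,0]>-75)&(t[...,0]<60);q=t[m]
print("edge x",np.percentile(q[:,0],[50,99,99.8]).round(1),"slope",np.polyfit(q[:,0],q[:,2],1).round(3))
m=(t[...,0]>5)&(t[...,0]<180)&(abs(t[...,1])<92)&(t[...,2]<84)&(t[...,2]>8)&(I.min(-1)>115)
print("mail",m.sum(),np.percentile(t[m],[2,50,98],axis=0).round())
s=read_state();print(s["time"])
E
```

```text
edge x [-24.9  20.   21.2] slope [-1.000e-03  9.152e+01]
mail 371 [[ 40. -47.  15.]
 [ 54.   1.  29.]
 [ 69.  46.  42.]]
28.05
```

The edge is 20–21 mm in, the shovel is level, and the mailers are low in the tray.

```bash
python3 -c "
from bench import *
print(close_job())"
```

```text
the job is handed in; nothing more can be done
None
```

I've handed the job in (no verdict came back): all three mailers are in the tray, and the empty shovel lies level and released on rim and rest, its front edge about 20 mm past the near wall's outer face.

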